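# Pin the sample stage with a ball-lock pin

### The job

Lock the analyser's sample stage for transport: slide its carriage fully home against the stop, away from the robot, so that the bores line up, then push the ball-lock pin through both cheeks and the carriage lug until its shoulder sits against the near cheek, and let its thumb plate spring fully out so that it is locked. The pin only enters while its thumb plate is squeezed in, and in its holder there is no room for a finger behind that plate, so take it out, put it down and take it again. Leave everything else on the bench where it stands.

Things in the scene. Friction and masses are not known exactly. Their poses are not given: they have to be found in the camera images.
- stage: Fixed aluminium sample stage. Origin on the bench. x: the carriage slides this way to home (away from the robot); y: the pin goes in this way; z up. Base x -130..80, y +-55, z 0..12 mm. Two upright cheeks x 20..70, z 12..97 mm: near cheek y -20..-10, far cheek y 10..20 mm, each with a bore 17.5 mm wide along y at x 45, z 75 mm (1 mm chamfer on the -y side).
- bore (a point): Centre of the bore's mouth in the outer (-y) face of the near cheek, at (45, -20, 75) mm in the stage's frame; axes as the stage. The pin's shoulder comes to rest here. Near cheek, lug and far cheek together are 40 mm deep; the sides of the cheeks are free above the base plate.
- carriage (a joint): Grey carriage on the stage: distance from home in m (0 = against its stop, bores in line; up to 0.06 back towards the robot). Stays where left; friction 3 N, damping 15 N s/m. At home its body covers stage x -75..0, y +-45, z 18..45 mm; its lug (16 mm thick, y +-8, z 30..95 mm) reaches between the cheeks and has the same 17.5 mm bore.
- push_tab (a point): Middle of the robot-side (-x) face of the carriage's upright push tab, 70 mm above the bench; axes as the stage. Tab 10 mm thick in x, 50 mm wide, z 45..90 mm: push it towards +x or pinch it from above. Carriage top (z 45 mm) reaches 30 mm to the robot's side of the face; a sample cup 30 mm across, 12 mm tall, stands just beyond the tab.
- pin: Loose steel ball-lock pin, 130 mm long, 0.23 to 0.35 kg. Origin on the shaft's axis in the shoulder face; x to the tip, z up as it lies. Shaft 16 mm thick, x 0..58, then a cone to 8 mm at x 68 mm. Neck block x -38..0, y +-15, z -22..12 mm, front face = shoulder. Flat underside: lies level on the bench, axis 22 mm up, plates upright. Centre of mass in the neck, below the axis.
- squeeze (a point): On the pin at (-50, 0, 34) mm, axes as the pin: where to squeeze its upright plates together along x, from above. Flange plate x -46..-38, 34 mm wide, z -22..46 mm; thumb plate x -62..-56 (out), 28 mm wide, z -8..46 mm. 24 mm across out, 16 mm in. The front finger stands over the neck (tip above z 12 mm) and has 38 mm between flange and shoulder.
- balls (a point): On the pin's axis at x 48 mm: two locking balls stick out 4 mm on the shaft's +y and -y sides and block it at any bore. They draw in below the shaft's surface only with the thumb plate fully in. They span x 44..52 mm, so they are past the far cheek when the shoulder is within 4 mm of the near cheek.
- button (a joint): Thumb plate of the pin: 0 = out (balls out, locked), 0.008 m = fully in towards the flange (balls drawn in). Spring: 6 N at the start of its travel, 10 N fully in.
- holder: Fixed grey holder with the pin in it, axes nearly as the pin; origin on the bench below the pin's shoulder. Floor x -76..4, y +-35, 6 mm thick (pin axis starts 28 mm above the bench). End wall x -76..-68, y +-35, 80 mm high, only some 6 mm behind the thumb plate: no room for a finger. Open above and at the sides: neck and shaft are free, the pin lifts straight up.
- bottle_a: Bystander, to be left alone: green bottle with a pale label, 64 mm across, 210 mm tall, upright; origin under its centre.
- bottle_b: Bystander, to be left alone: green bottle, 64 mm across, 200 mm tall, upright; origin under its centre.
- beaker: Bystander, to be left alone: open glass beaker, 72 mm across, 90 mm tall, upright; origin under its centre.
- jar: Bystander, to be left alone: small lidded jar, 44 mm across, 55 mm tall, upright; origin under its centre.
- meter: Bystander, to be left alone: upright white room-climate meter on a foot, 70 x 85 mm foot, 100 mm tall; origin under its centre.
- book: Bystander, to be left alone: blue book lying flat, 150 x 210 x 24 mm; origin under its centre.
Mind the look-alikes: they are no part of the job. Of the things that look like the stage, the larger one is meant. There is more than one size of the pin; the one meant has the size given above.

How it is judged:
By the outcome, as a careful person would: the job done as asked, in the order asked, and still so for the second after the job is handed in, with the robot touching nothing.
It also fails if it takes over 61 s, if anything falls off the work surface, if the arm or the gripper's body presses on something with over 40 N, if the wrist force passes 120 N, or if a joint passes its speed limit or range.

### The arm

A 6-joint arm with a two-finger parallel gripper is mounted at the origin on the work surface. World frame = base frame: x ahead of the robot, y to its left, z up, the work surface at z = 0. Lengths are in mm, angles in degrees, forces in N, time in s.
With the tool pointing down it reaches from about 350 to 850 mm from the base axis. Payload 8.1 kg.
Tool frame: the origin (TCP) lies between the finger pads; the fingertips stand 11 mm ahead of it and the grasp point (between the pads) lies 8 mm behind it; z points along the fingers, y is the line along which they close (so a half turn about z gives the same grasp; the last joint's range is limited). The gripper opens to 85 mm and grips with 20 to 120 N. Pads are 22 mm wide; open, the fingers measure 114 mm over their backs; the gripper's body (76 mm by 85 mm) begins 54 mm behind the grasp point. The pads swing forward as they close: fully open they stand 13 mm farther back than shut.
Start: joints at [-80.867, 7.471, 85.268, -0, 87.261, -4.893], TCP at [145.438, -582.111, 242.292] pointing down, gripper open.
Joint ranges: [-169.43, 169.43], [-51.17, 129.36], [1.28, 143.12], [-76.62, 256.62], [0, 156.53], [-152.29, 152.29]. Speed limits (degrees/s): [136.94, 136.94, 159.86, 180, 180, 180].

### API

Orientations are given as [roll, pitch, yaw] about the fixed x, y, z axes, in that order (R = Rz(yaw) Ry(pitch) Rx(roll)).
In Python, from bench import r, snapshot, get_calibration gives the robot as it stands.
- The arm moves only by the tool step_arm, never from a script. Its argument "rows" is a list of rows, each a list of 2 entries, a list of its own where there are three numbers: the shift along the tool's x, y, z in mm, then the turn about the tool's z in degrees. In form: [[[tx, ty, tz], yaw], ...]. A call has 1 to 12 rows; each row is the pose to reach, as a shift and turn from the pose commanded when the call began, along the tool's axes at that moment; what a row does not reach only later rows make up. A row lasts 1/10 s, in which the tool goes at most 50 mm and 8.59 degrees, less where a joint would pass 70% of its speed; a pose out of reach is approached as far as the arm can. A call with a gripper value outside its range is refused whole. "fingers" is the opening, from 0 (shut) to 1 (fully open), set as the call begins (left out, the last holds). The fingers move at their own pace and stop on an object; "squeeze" is the grip in N (left out, the last holds). Time passes only in rows, so rows that repeat a pose let the fingers close. It gives the time, the measured TCP pose, the force, the opening and the grip force at its end, in the units of the state.
- r.sense(): the state, without advancing time (a new reading comes with each control period).
- snapshot(name): name is "scene" or "side" or "wrist"; returns the picture (400x640x3 uint8, blue, green, red); there is no depth.
- get_calibration(name): a dict with "fovy" (degrees; the focal length in pixels is half the picture's height over the tangent of half this angle, whatever the lens; pixels are square), "cx", "cy" (the principal point, pixels), "eye" and "orientation" of the camera in the world. Camera axes: x right, y up, looking along -z (the intrinsics and any distortion apply to the point x, -y, -z); pixel columns grow to the right and rows downward; lengths in mm; the calibration is good to about 2 mm. The wrist camera is an equidistant fisheye: a pixel r from the principal point sees the ray r / f radians off the axis. A picture is of the moment at which its call begins: read the wrist's pose just before it. get_calibration takes no time and is no camera call; for the wrist camera it gives the pose at the moment of the call.
- r.hand_in(): hands the job in; it is judged then, once.
The state is a dict: "time": time; "joint_pos": joint angles; "qd": joint speeds; "joint_efforts": joint torques, N m; "tool_pos": TCP position; "tcp_rot": TCP orientation; "ft_force": force on the tool from outside, world axes, zero at the start; "wrist_torque": the same for the moment, N m; "finger_gap": finger opening in mm; "grip_force": force on a finger pad.
Only numpy, scipy, OpenCV 4.12 (cv2) and the standard library are available. Lean on these libraries where they do the work, as an engineer would, in place of code of your own. Each camera call takes 0.05 s, during which the arm holds its last target. There are 200 camera calls.

## Working session

There is one attempt and no reset: what is moved stays moved. The work goes in short steps, Python scripts to look and compute and a tool call to move; the robot and the scene stay as the last step left them, time stands still between calls to the robot, and variables do not carry over. Pictures are saved under pics/ and viewed, at most 10 in all, crops included, and the job is handed in when it is done.

Besides the shell and the picture viewer there is one more tool, called after "Call:" by a JSON object that holds its "op" and its "data". step_arm: Moves the arm, as the interface text tells. Its arguments: {"type":"object","properties":{"rows":{"type":"array"},"fingers":{"type":"number"},"squeeze":{"type":"number"}},"required":["rows"]}

```bash
mkdir -p pics; ls; python3 - <<'E'
from bench import r,snapshot,get_calibration
import cv2,numpy as np
a=snapshot("scene");b=snapshot("side")
cv2.imwrite("pics/scene.png",a);cv2.imwrite("pics/side.png",b)
cv2.imwrite("pics/wrist.png",snapshot("wrist"))
for n in("scene","side","wrist"):print(n,get_calibration(n))
print(r.sense())
E
```

```text
pics
scene {'fovy': 44.70922560520714, 'cx': 322.78958032187523, 'cy': 201.3276838734142, 'eye': array([1471.21632378,  613.42128524, 1149.52607568]), 'orientation': array([ 45.80842005,   0.63399613, 123.84558281])}
side {'fovy': 42.69419428073022, 'cx': 322.5848189849939, 'cy': 193.32112111071754, 'eye': array([-202.85285386,  957.66284388,  803.82602509]), 'orientation': array([  59.15823271,    0.4906767 , -142.20663904])}
wrist {'fovy': 65.70646984690485, 'cx': 323.2097949111236, 'cy': 201.79888606274233, 'eye': array([ 217.98687557, -564.72948704,  372.38338491]), 'orientation': array([-16.83259274,   0.08068379, -76.05607366])}
{'time': 0.15, 'joint_pos': array([-8.08666628e+01,  7.50562448e+00,  8.53143516e+01,  1.04025620e-03,
        8.72620788e+01, -4.89466234e+00]), 'qd': array([ 0.0022257 , -0.15592498, -0.18146547, -0.12152976, -0.11354019,
       -0.08152696]), 'joint_efforts': array([ 6.95939652e-04, -5.70063257e+01, -5.01159811e+01, -2.16168205e-04,
        9.60923207e-03, -8.35596978e-06]), 'tool_pos': array([ 145.38494101, -581.70345036,  241.48635232]), 'tcp_rot': array([-1.79918333e+02, -8.03645977e-03,  1.40279434e+01]), 'ft_force': array([-0.29763925,  0.49308821,  0.1960839 ]), 'wrist_torque': array([0.01900735, 0.05421942, 0.02411639]), 'grip_force': 0.0, 'finger_gap': 85.38579185178448}
```

View pics/scene.png

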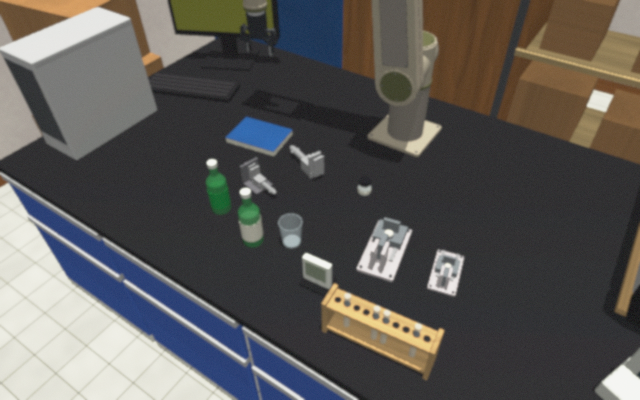

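View pics/side.png

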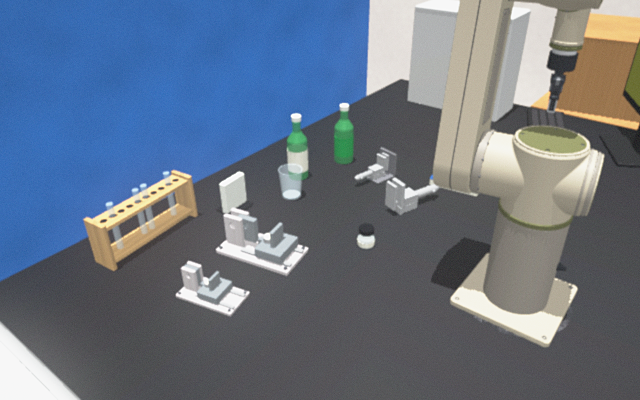

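The scene view shows the large stage at about (385,248), the small one at (447,271), and two pins in holders at about (258,178) and (308,160). The side view shows the stages at (263,245) and (213,288) and the pins at (380,167) and (405,195). Next I'll take enlarged crops.

```bash
cat > h.py <<'E'
import numpy as np,cv2
from scipy.spatial.transform import Rotation as R
from bench import r,snapshot,get_calibration
def cam(n):
    c=get_calibration(n);c['n']=n;c['R']=R.from_euler('xyz',c['orientation'],degrees=True).as_matrix();c['f']=200/np.tan(np.radians(c['fovy']/2));return c
def ray(c,u,v):
    x,y=(u-c['cx'])/c['f'],(v-c['cy'])/c['f']
    if c['n']=='wrist':
        t=np.hypot(x,y);s=np.sinc(t/np.pi);d=np.array([x*s,-y*s,-np.cos(t)])
    else: d=np.array([x,-y,-1.])
    return c['R']@d
def onz(c,u,v,z):
    d=ray(c,u,v);return c['eye']+d*(z-c['eye'][2])/d[2]
def proj(c,p):
    q=c['R'].T@(np.asarray(p,float)-c['eye']);x,y,z=q[0],-q[1],-q[2]
    if c['n']=='wrist':
        h=np.hypot(x,y);t=np.arctan2(h,z);k=t/max(h,1e-9)
    else:k=1/z
    return c['cx']+c['f']*x*k,c['cy']+c['f']*y*k
def tri(c1,p1,c2,p2):
    a,b=ray(c1,*p1),ray(c2,*p2);s=np.linalg.lstsq(np.c_[a,-b],c2['eye']-c1['eye'],rcond=None)[0]
    A=c1['eye']+a*s[0];B=c2['eye']+b*s[1];return (A+B)/2,np.linalg.norm(A-B)
E
python3 - <<'E'
import cv2,numpy as np
a=cv2.imread('pics/scene.png');b=cv2.imread('pics/side.png')
o=np.zeros((600,800,3),np.uint8)
def put(im,x,y,w,h,k,X,Y):
    o[Y:Y+h*k,X:X+w*k]=cv2.resize(im[y:y+h,x:x+w],None,fx=k,fy=k,interpolation=cv2.INTER_CUBIC)
put(a,235,140,100,60,4,0,0);put(b,350,145,100,75,4,400,0)
put(a,350,210,100,75,4,0,300);put(b,215,205,100,75,4,400,300)
cv2.imwrite('pics/crop.png',o)
E
```

```text
(no output)
```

View pics/crop.png

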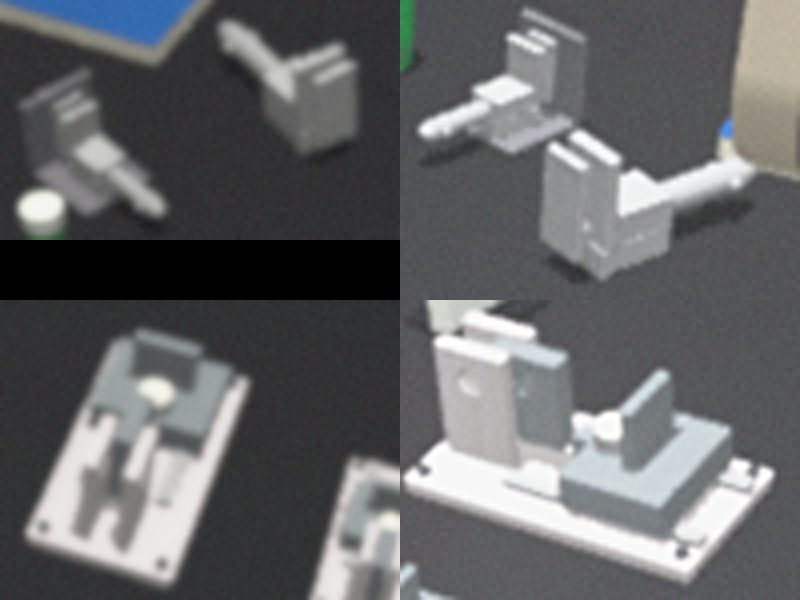

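View pics/wrist.png

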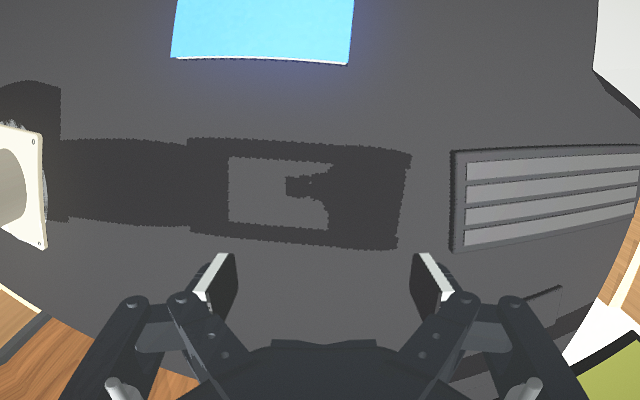

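The crops show the meant pin in the grey holder (scene about (275,192) at the tip, side about (356,177)). A second pin lies loose on the bench. The carriage is pulled back on the large stage. I'll compute positions.

```bash
python3 - <<'E'
from h import *
np.set_printoptions(precision=1,suppress=True)
s,d=cam('scene'),cam('side')
S=lambda x,y,oy=0,ox=235,o=140:(ox+x/4,o+(y-oy)/4)
D=lambda x,y,oy=0,ox=350,o=145:(ox+(x-400)/4,o+(y-oy)/4)
SS=lambda x,y:S(x,y,300,350,210); DD=lambda x,y:D(x,y,300,215,205)
for n,p in dict(farL=(28,533),farR=(170,578),nearR=(248,378)).items(): print('scene',n,onz(s,*SS(*p),12))
for n,p in dict(farR=(408,472),nearR=(688,568),nearL=(773,470)).items(): print('side',n,onz(d,*DD(*p),12))
print('tab top z90', onz(s,*SS(138,332),90),onz(s,*SS(200,348),90),'side',onz(d,*DD(668,374),90),onz(d,*DD(624,402),90))
print('tip',tri(s,S(160,208),d,D(424,131)))
print('neck front-top', tri(s,S(118,165),d,D(508,103)))
print('thumb top z52: scene',onz(s,*S(58,110),74),onz(s,*S(97,100),74))
print('holder wall top z80',onz(s,*S(22,106),80),onz(s,*S(90,72),80),'side',onz(d,*D(525,12),80),onz(d,*D(585,38),80))
print('loose pin tip',tri(s,S(224,28),d,D(750,172)),'plate top',tri(s,S(338,62),d,D(568,148)), tri(s,S(335,50),d,D(595,138)))
for n,p,q,z in [('jar',(365,192),(366,245),5),('bottleA',(253,243),(297,180),0),('bottleB',(220,210),(344,160),0),('beaker',(291,243),(291,195),5)]:
  print(n,onz(s,*p,z),onz(d,*q,z))
E
```

```text
scene farL [685.5 192.4  12. ]
scene farR [664.4 298.4  12. ]
scene nearR [458.1 258.1  12. ]
side farR [664.  293.3  12. ]
side nearR [457.6 256.6  12. ]
side nearL [478.5 150.2  12. ]
tab top z90 [530.6 192.4  90. ] [519.8 239.   90. ] side [525.6 192.5  90. ] [526.8 231.3  90. ]
tip (array([ 571.7, -199.2,   29.6]), np.float64(0.8686432059943783))
neck front-top (array([ 543.3, -269.8,   28.5]), np.float64(10.69378353152043))
thumb top z52: scene [ 558.3 -315.4   74. ] [ 529.7 -295.8   74. ]
holder wall top z80 [ 576.2 -339.5   80. ] [ 508.8 -320.    80. ] side [ 568.5 -336.4   80. ] [ 505.7 -324.8   80. ]
loose pin tip (array([ 343.3, -300.6,   27.2]), np.float64(2.5901890839985784)) plate top (array([ 404.4, -129.2,  104. ]), np.float64(0.8073164247708768)) (array([ 392.7, -141.6,  107.5]), np.float64(5.362165021602669))
jar [382.7  43.    5. ] [371.5  43.9   5. ]
bottleA [ 770.6 -134.2    0. ] [ 744.2 -118.5    0. ]
bottleB [ 718.7 -320.     0. ] [ 705.7 -322.7    0. ]
beaker [708.7 -32.1   5. ] [692.8 -29.9   5. ]
```

Call:
{"op": "step_arm", "data": {"rows": [[[524, -682, 0], -86.8], [[524, -682, 0], -86.8], [[524, -682, 0], -86.8], [[524, -682, 0], -86.8], [[524, -682, 0], -86.8], [[524, -682, 0], -86.8], [[524, -682, 0], -86.8], [[524, -682, 0], -86.8], [[524, -682, 0], -86.8], [[524, -682, 0], -86.8], [[524, -682, 0], -86.8], [[524, -682, 0], -86.8]], "fingers": 0, "squeeze": 60}}

```text
time: 1.35
tool_pos: [385.1, -29.8, 242.4]
tcp_rot: [179.9, 0.0, 100.9]
ft_force: [0.0, -0.6, 0.2]
finger_gap: -0.2
grip_force: 0.0
```

Call:
{"op": "step_arm", "data": {"rows": [[[200, 135, 0], 0], [[200, 135, 0], 0], [[200, 135, 0], 0], [[200, 135, 0], 0], [[200, 135, 0], 0], [[200, 135, 0], 0], [[200, 135, 0], 0], [[200, 135, 0], 0]]}}

```text
time: 2.15
tool_pos: [479.5, 189.2, 242.1]
tcp_rot: [-180.0, 0.0, 100.8]
ft_force: [0.1, 0.2, 0.5]
finger_gap: 0.1
grip_force: 0.0
```

```bash
cat >> h.py <<'E'
def go(x,y,z,yaw,cmd=None):
    "tool shift and turn from the present pose to a world pose"
    s=r.sense();p=s['tool_pos'];a=s['tcp_rot'][2];t=np.radians(a);d=np.array([x,y,z])-p
    print('now',p.round(1),round(a,2),'shift',np.round([np.cos(t)*d[0]+np.sin(t)*d[1],np.sin(t)*d[0]-np.cos(t)*d[1],-d[2]],1),'turn',round((a-yaw+180)%360-180,1))
def wpic(name):
    c=cam('wrist');im=snapshot('wrist');cv2.imwrite('pics/'+name+'.png',im);return c,im
E
python3 - <<'E'
from h import *
c,im=wpic('w1')
import pickle;pickle.dump(c,open('w1.pkl','wb'))
go(488,207,73,100.8)
E
```

```text
now [479.6 188.9 242.3] 100.77 shift [ 16.2  11.7 169.3] turn -0.0
```

View pics/w1.png

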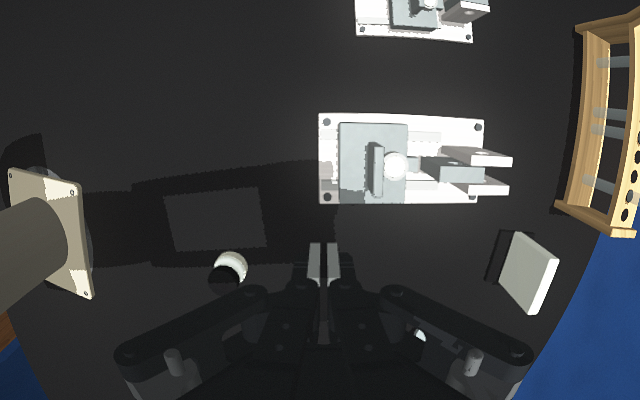

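The wrist view shows the stage base (corners (320,113), (482,118), (319,203)), the tab at (377,170) and the cheeks at (485,157) and (485,187). I'll zoom in on the cheeks.

```bash
python3 - <<'E'
import cv2
a=cv2.imread('pics/w1.png')[105:215,310:520]
cv2.imwrite('pics/w1c.png',cv2.resize(a,(798,418),interpolation=cv2.INTER_CUBIC))
E
```

```text
(no output)
```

View pics/w1c.png

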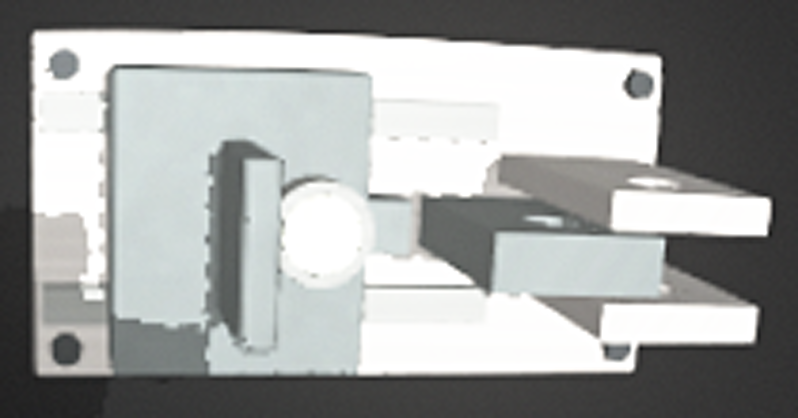

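```bash
python3 - <<'E'
from h import *
import pickle
np.set_printoptions(precision=1,suppress=True)
c=pickle.load(open('w1.pkl','rb'))
W=lambda x,y,z:onz(c,310+x/3.8,105+y/3.8,z)[:2]
st=[(-130,55),(80,55),(-130,-55),(80,-55),(20,20),(70,20),(70,10),(20,10),(20,-10),(70,-10),(70,-20),(20,-20)]
px=[(33,30,12),(660,57,12),(38,375,12),(635,372,12),(612,192,97),(770,197,97),(768,235,97),(610,233,97),(602,303,97),(757,306,97),(757,344,97),(600,342,97)]
P=np.array([W(*p) for p in px]);Q=np.array(st,float)
def fit(Q,P):
    q,p=Q-Q.mean(0),P-P.mean(0);U,_,V=np.linalg.svd(q.T@p);M=(U@V).T
    t=P.mean(0)-M@Q.mean(0);return M,t
for s in (slice(0,4),slice(4,12),slice(0,12)):
    M,t=fit(Q[s],P[s]);print('yaw',np.degrees(np.arctan2(M[1,0],M[0,0])).round(2),'org',t,'bore',M@[45,-20]+t)
    print((P[s]-(Q[s]@M.T+t)).round(1).tolist())
print('tab in stage',[(M.T@(W(x,y,90)-t)).round(1) for x,y in((244,158),(279,158),(275,348),(243,346))])
E
```

```text
yaw 11.14 org [599.3 228.6] bore [647.3 217.7]
[[0.7, -0.0], [-1.5, -0.9], [1.0, 0.9], [-0.2, 0.0]]
yaw 11.72 org [599.2 228. ] bore [647.3 217.5]
[[-0.6, -0.1], [0.0, 0.4], [0.7, 0.1], [-0.2, -0.7], [-1.0, 0.6], [-0.3, -0.0], [1.6, -0.5], [-0.2, 0.2]]
yaw 11.18 org [599.1 228.5] bore [647.2 217.6]
[[0.8, 0.2], [-1.3, -0.8], [1.1, 1.1], [-0.1, 0.1], [-0.8, -0.5], [-0.3, 0.5], [0.5, 0.2], [-0.3, -1.0], [-0.9, 0.3], [-0.3, 0.2], [1.7, -0.3], [-0.1, -0.1]]
tab in stage [array([-77. ,  24.7]), array([-68.3,  24.8]), array([-67.6, -23.4]), array([-75.9, -22.8])]
```

Call:
{"op": "step_arm", "data": {"rows": [[[15.7, 14.8, 40], -0.4], [[15.7, 14.8, 80], -0.4], [[15.7, 14.8, 120], -0.4], [[15.7, 14.8, 150], -0.4], [[15.7, 14.8, 165], -0.4], [[15.7, 14.8, 171], -0.4], [[15.7, 14.8, 171], -0.4], [[15.7, 14.8, 171], -0.4]]}}

```text
time: 3.0
tool_pos: [492.8, 208.2, 73.3]
tcp_rot: [179.8, -0.0, 101.2]
ft_force: [-0.5, 0.1, -0.2]
finger_gap: 0.0
grip_force: 0.0
```

Call:
{"op": "step_arm", "data": {"rows": [[[0, 5, 0], 0], [[0, 10, 0], 0], [[0, 14, 0], 0], [[0, 18, 0], 0], [[0, 22, 0], 0], [[0, 26, 0], 0], [[0, 30, 0], 0], [[0, 34, 0], 0], [[0, 38, 0], 0], [[0, 41, 0], 0], [[0, 43, 0], 0], [[0, 45, 0], 0]]}}

```text
time: 4.2
tool_pos: [535.6, 216.9, 71.2]
tcp_rot: [-180.0, -0.0, 101.2]
ft_force: [-3.9, 0.3, 1.9]
finger_gap: 0.2
grip_force: 1.7
```

Call:
{"op": "step_arm", "data": {"rows": [[[0, 1, 0], 0], [[0, 2, 0], 0], [[0, 3, 0], 0], [[0, 4, 0], 0], [[0, 5, 0], 0]]}}

```text
time: 4.7
tool_pos: [540.4, 217.8, 71.2]
tcp_rot: [-180.0, -0.0, 101.2]
ft_force: [-7.0, 0.6, 1.8]
finger_gap: -0.4
grip_force: 3.4
```

Call:
{"op": "step_arm", "data": {"rows": [[[0, 0.7, 0], 0], [[0, 1.4, 0], 0], [[0, 2, 0], 0]]}}

```text
time: 5.0
tool_pos: [540.5, 217.9, 71.1]
tcp_rot: [-179.7, 0.0, 101.2]
ft_force: [-18.1, -2.5, 12.7]
finger_gap: 0.0
grip_force: 8.8
```

Call:
{"op": "step_arm", "data": {"rows": [[[0, -10, 0], 0], [[0, -20, 0], 0], [[0, -20, -50], 0], [[0, -20, -100], 0], [[0, -20, -150], 0], [[0, -20, -180], 0], [[0, -20, -180], 0], [[0, -20, -180], 0]], "fingers": 1}}

```text
time: 5.8
tool_pos: [523.4, 214.3, 252.4]
tcp_rot: [179.8, -0.0, 101.2]
ft_force: [0.1, 0.3, -1.6]
finger_gap: 85.4
grip_force: 0.0
```

```bash
python3 - <<'E'
from h import *
go(526,-388,250,76.3)
E
```

```text
now [523.4 214.3 252.4] 101.21 shift [-591.3 -114.6    2.4] turn 24.9
```

Call:
{"op": "step_arm", "data": {"rows": [[[-591, -115, 0], 24.9], [[-591, -115, 0], 24.9], [[-591, -115, 0], 24.9], [[-591, -115, 0], 24.9], [[-591, -115, 0], 24.9], [[-591, -115, 0], 24.9], [[-591, -115, 0], 24.9], [[-591, -115, 0], 24.9], [[-591, -115, 0], 24.9], [[-591, -115, 0], 24.9], [[-591, -115, 0], 24.9], [[-591, -115, 0], 24.9]]}}

```text
time: 7.0
tool_pos: [523.8, -387.2, 248.5]
tcp_rot: [-179.8, -0.1, 76.3]
ft_force: [0.1, 0.0, 0.9]
finger_gap: 85.0
grip_force: 0.0
```

Call:
{"op": "step_arm", "data": {"rows": [[[0, 0, 0], 0], [[0, 0, 0], 0], [[0, 0, 0], 0]]}}

```text
time: 7.3
tool_pos: [524.7, -384.5, 249.7]
tcp_rot: [-179.9, -0.1, 76.3]
ft_force: [0.3, -0.4, 0.3]
finger_gap: 85.6
grip_force: 0.0
```

```bash
python3 - <<'E'
from h import *
import pickle
print(r.sense()['tool_pos'],r.sense()['tcp_rot'])
c,im=wpic('w2');pickle.dump(c,open('w2.pkl','wb'))
x,y=map(int,proj(c,(551,-283,28)));print(x,y)
a=im[y-75:y+75,x-100:x+100] if y<325 else im[250:400,x-100:x+100]
cv2.imwrite('pics/w2c.png',cv2.resize(a,(800,600),interpolation=cv2.INTER_CUBIC));print(a.shape)
E
```

```text
[ 524.70542133 -384.50549015  249.679982  ] [-1.79882983e+02 -8.46034934e-02  7.63471274e+01]
324 83
(150, 200, 3)
```

View pics/w2c.png

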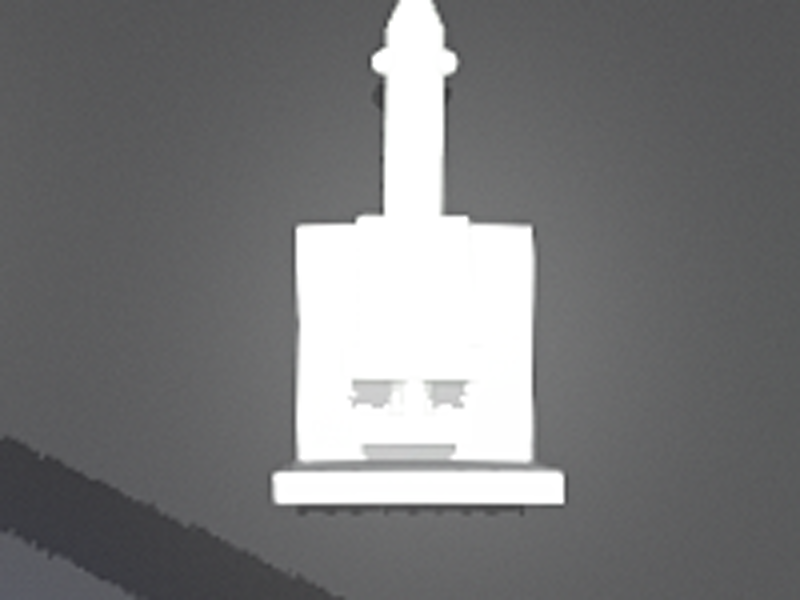

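The close view shows the pin in its holder. The neck front edge is at crop (358–469, 216), the balls at (372/457, 62) and the wall top at (273–565, 472–505).

```bash
python3 - <<'E'
from h import *
import pickle
np.set_printoptions(precision=1,suppress=True)
c=pickle.load(open('w2.pkl','rb'))
W=lambda x,y,z:onz(c,224+x/4,8+y/4,z)[:2]
nl,nr=W(358,216,40),W(469,216,40);b=(W(372,62,28)+W(457,62,28))/2
wl,wr=W(273,472,80),W(565,472,80)
sh=(nl+nr)/2
print('neck w',np.linalg.norm(nl-nr),'ball dist',np.linalg.norm(b-sh),'wall w',np.linalg.norm(wl-wr),'wall dist',np.linalg.norm((wl+wr)/2-sh))
ya=lambda v:np.degrees(np.arctan2(v[1],v[0]))
print('sh',sh,'yaw',ya(b-sh),ya(sh-(wl+wr)/2),ya(nr-nl)+90,ya(wr-wl)+90)
b1=(W(385,195,28)+W(442,195,28))/2;b2=(W(387,45,28)+W(443,45,28))/2;print(ya(b2-b1))
y=np.radians(76.0);p=sh-19*np.array([np.cos(y),np.sin(y)]);print(p)
go(*p,24,76.2)
E
```

```text
neck w 29.89971112291971 ball dist 48.03669963222714 wall w 70.57813382957174 wall dist 68.73653370824627
sh [ 560.  -261.5] yaw 75.74129299256265 77.09040825166512 76.47839883733702 76.4390709205289
75.68755906870591
[ 555.4 -280. ]
now [ 525.  -384.2  250.4] 76.39 shift [108.5   4.9 226.4] turn 0.2
```

Call:
{"op": "step_arm", "data": {"rows": [[[45, 5, 30], 0.2], [[90, 5, 50], 0.2], [[108.5, 5, 80], 0.2], [[108.5, 5, 125], 0.2], [[108.5, 5, 165], 0.2], [[108.5, 5, 195], 0.2], [[108.5, 5, 215], 0.2], [[108.5, 5, 226], 0.2], [[108.5, 5, 226], 0.2], [[108.5, 5, 226], 0.2]]}}

```text
time: 8.35
tool_pos: [556.4, -281.3, 26.6]
tcp_rot: [179.9, 0.0, 76.2]
ft_force: [-0.8, 0.0, 0.5]
finger_gap: 85.6
grip_force: 0.0
```

Call:
{"op": "step_arm", "data": {"rows": [[[0, 0, 0], 0], [[0, 0, 0], 0], [[0, 0, 0], 0], [[0, 0, 0], 0], [[0, 0, 0], 0]], "fingers": 0, "squeeze": 50}}

```text
time: 8.85
tool_pos: [555.9, -281.8, 26.0]
tcp_rot: [179.9, 0.0, 76.1]
ft_force: [-2.4, 0.1, 4.9]
finger_gap: 29.2
grip_force: 51.3
```

Call:
{"op": "step_arm", "data": {"rows": [[[0, 0, -15], 0], [[0, 0, -50], 0], [[0, 0, -90], 0], [[0, 0, -100], 0], [[50, 0, -100], -8], [[100, 0, -100], -16], [[150, -20, -100], -24], [[213, -64, -100], -25.2], [[213, -64, -100], -25.2], [[213, -64, -100], -25.2], [[213, -64, -100], -25.2], [[213, -64, -100], -25.2]]}}

```text
time: 10.05
tool_pos: [544.5, -59.9, 125.1]
tcp_rot: [-180.0, 0.0, 101.3]
ft_force: [-0.6, 0.2, -3.4]
finger_gap: 28.9
grip_force: 50.5
```

```bash
python3 - <<'E'
from h import *
go(545,-60,20.3,101.2);print(r.sense()['ft_force'],r.sense()['finger_gap'])
E
```

```text
now [544.5 -59.9 125.1] 101.3 shift [ -0.2   0.4 104.8] turn 0.1
[-0.5760913   0.17008635 -3.42596737] 28.862251664511014
```

Call:
{"op": "step_arm", "data": {"rows": [[[0, 0, 35], 0], [[0, 0, 70], 0], [[0, 0, 90], 0], [[0, 0, 98], 0], [[0, 0, 101], 0], [[0, 0, 103], 0], [[0, 0, 104], 0], [[0, 0, 104.5], 0], [[0, 0, 104.5], 0]]}}

```text
time: 10.95
tool_pos: [545.1, -59.4, 21.6]
tcp_rot: [179.9, 0.0, 101.3]
ft_force: [0.5, 1.2, -4.0]
finger_gap: 29.3
grip_force: 50.4
```

Call:
{"op": "step_arm", "data": {"rows": [[[0, 0, 0.5], 0], [[0, 0, 1], 0], [[0, 0, 1.5], 0], [[0, 0, 1.5], 0]]}}

```text
time: 11.35
tool_pos: [544.7, -59.3, 20.0]
tcp_rot: [180.0, 0.0, 101.3]
ft_force: [-4.2, 1.1, 4.8]
finger_gap: 29.1
grip_force: 51.6
```

Call:
{"op": "step_arm", "data": {"rows": [[[0, 0, 0], 0], [[0, 0, 0], 0], [[0, 0, 0], 0], [[0, 0, -20], 0], [[0, 0, -60], 0], [[0, 0, -100], 0], [[-31, 0, -110], 8.5], [[-31, 0, -110], 17], [[-31, 0, -110], 25.5], [[-31, 0, -110], 34], [[-31, 0, -110], 42], [[-31, 0, -110], 50]], "fingers": 0.9}}

```text
time: 12.55
tool_pos: [550.6, -89.8, 129.3]
tcp_rot: [180.0, -0.0, 51.0]
ft_force: [-0.1, -0.3, 0.7]
finger_gap: 77.1
grip_force: 0.0
```

Call:
{"op": "step_arm", "data": {"rows": [[[0, 0, 0], 8], [[0, 0, 0], 16], [[0, 0, 0], 24], [[0, 0, 0], 32], [[0, 0, 0], 40], [[0, 0, 0], 40], [[0, 0, 0], 40]], "fingers": 0.55}}

```text
time: 13.25
tool_pos: [550.6, -89.7, 129.2]
tcp_rot: [-180.0, 0.0, 11.6]
ft_force: [-0.3, -0.2, 0.2]
finger_gap: 47.1
grip_force: 0.0
```

```bash
python3 - <<'E'
from h import *
import pickle
t=np.radians(101.3);a=np.array([np.cos(t),np.sin(t)]);p=np.array([544.7,-59.3])-31*a
go(*p,49,11.3);print(r.sense()['finger_gap'])
c=cam('scene');im=snapshot('scene');cv2.imwrite('pics/s2.png',im)
u,v=map(int,proj(c,(545,-60,30)));print(u,v)
c2=cam('side');im2=snapshot('side');u2,v2=map(int,proj(c2,(545,-60,30)));print(u2,v2)
cw,iw=wpic('w3');pickle.dump(cw,open('w3.pkl','wb'))
f=lambda i,u,v,w=50,h=38:cv2.resize(i[v-h:v+h,u-w:u+w],(400,300),interpolation=cv2.INTER_CUBIC)
u3,v3=map(int,proj(c,(640,220,60)));u4,v4=map(int,proj(c2,(560,220,60)))
o=np.vstack([np.hstack([f(im,u,v),f(im2,u2,v2)]),np.hstack([cv2.resize(iw,(400,300)),f(im2,u4,v4)])])
cv2.imwrite('pics/m3.png',o)
E
```

```text
now [550.6 -89.7 129.2] 11.57 shift [ 0.2  0.  80.2] turn 0.3
47.054849197323534
313 202
336 199
```

View pics/m3.png

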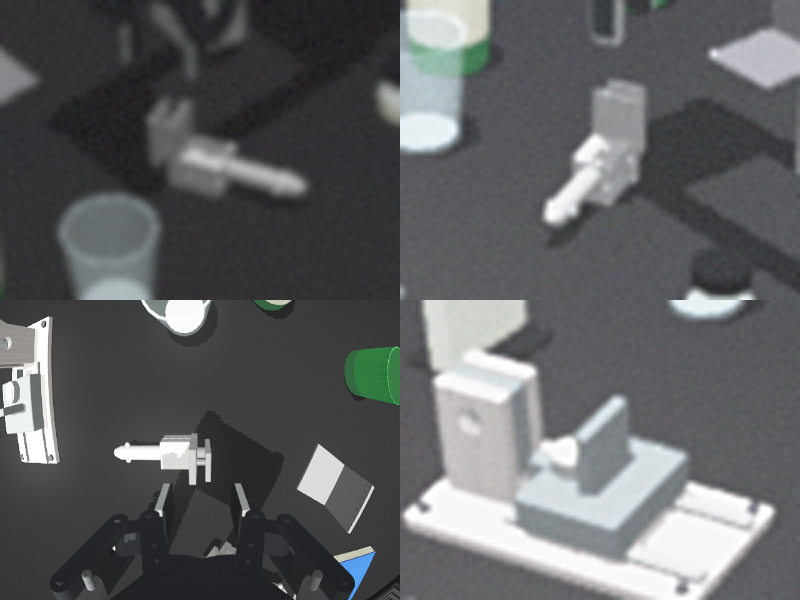

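The picture shows the pin upright on the bench, centred between the fingers in the wrist view, and the carriage home on the stage. I'll descend and squeeze.

Call:
{"op": "step_arm", "data": {"rows": [[[0, 0, 35], 0.3], [[0, 0, 60], 0.3], [[0, 0, 74], 0.3], [[0, 0, 79], 0.3], [[0, 0, 80], 0.3], [[0, 0, 80], 0.3]]}}

```text
time: 14.0
tool_pos: [551.5, -89.9, 50.4]
tcp_rot: [180.0, -0.1, 11.0]
ft_force: [-0.4, -0.3, 0.2]
finger_gap: 47.0
grip_force: 0.0
```

Call:
{"op": "step_arm", "data": {"rows": [[[0, 0, 0], 0], [[0, 0, 0], 0], [[0, 0, 0], 0], [[0, 0, 0], 0], [[0, 0, 0], 0]], "fingers": 0, "squeeze": 80}}

```text
time: 14.5
tool_pos: [552.2, -89.3, 51.6]
tcp_rot: [180.0, -0.2, 11.0]
ft_force: [-1.6, 4.0, 8.3]
finger_gap: 14.6
grip_force: 78.7
```

Call:
{"op": "step_arm", "data": {"rows": [[[0, 0, -10], 0], [[0, 0, -30], 0], [[0, 0, -60], 0], [[0, 0, -80], 0], [[0, 0, -80], 0], [[0, 0, -80], 0]]}}

```text
time: 15.1
tool_pos: [550.6, -89.9, 129.3]
tcp_rot: [180.0, -0.0, 11.0]
ft_force: [-1.2, -0.1, -3.6]
finger_gap: 14.6
grip_force: 78.4
```

```bash
python3 - <<'E'
from h import *
import pickle
np.set_printoptions(precision=1,suppress=True)
s=r.sense();print(s['tool_pos'],s['tcp_rot'],s['finger_gap'],s['ft_force'],s['wrist_torque'])
c=cam('side');im=snapshot('side');cs=cam('scene');im1=snapshot('scene')
cw,iw=wpic('w4');pickle.dump((cw,c,cs,s),open('w4.pkl','wb'));cv2.imwrite('pics/sd4.png',im);cv2.imwrite('pics/sc4.png',im1)
def f(i,c,w,h):
    u,v=map(int,proj(c,s['tool_pos']-np.array([0,-30,25])));print(u-w,v-h);return cv2.resize(i[v-h:v+h,u-w:u+w],(400,300),interpolation=cv2.INTER_CUBIC)
o=np.vstack([np.hstack([f(im1,cs,40,30),f(im,c,40,30)]),np.hstack([cv2.resize(iw[150:345,110:370],(400,300)),np.zeros((300,400,3),np.uint8)])])
cv2.imwrite('pics/m4.png',o)
E
```

```text
[550.6 -89.9 129.3] [180.  -0.  11.] 14.556554145400444 [-1.2 -0.1 -3.6] [-0.1 -0.   0. ]
271 157
294 146
```

View pics/m4.png

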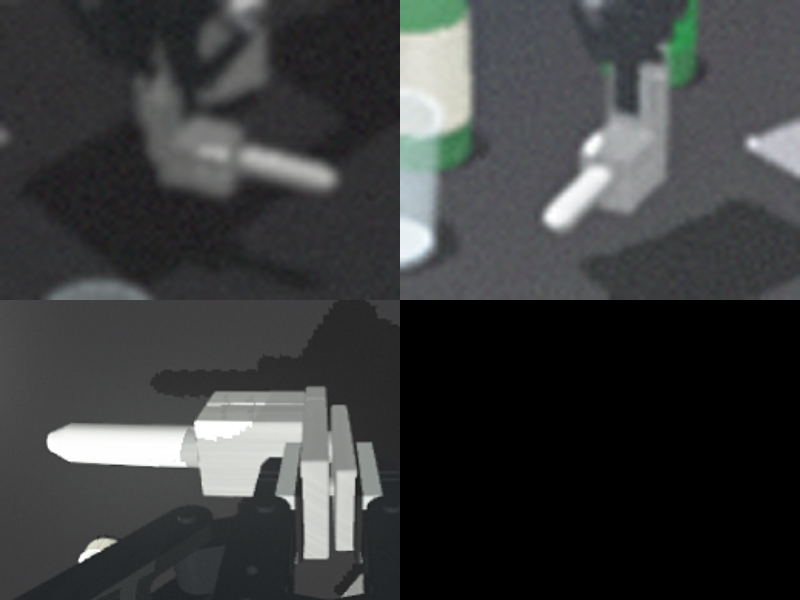

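The scene, side and wrist crops show the pin held level by its two plates with the balls drawn in. The tip is at scene (338,193), side (323,190) and wrist (141,241).

```bash
python3 - <<'E'
from h import *
import pickle
np.set_printoptions(precision=1,suppress=True)
cw,c,cs,s=pickle.load(open('w4.pkl','rb'))
w=lambda x,y:(110+x*.65,150+(y-300)*.65)
t1=(338.0,193);t2=(323.4,189.5)
print(tri(cw,w(48,440),cs,t1),tri(cw,w(48,440),c,t2),tri(cs,t1,c,t2))
# expected in-hand geometry projected into wrist view (crop coords)
T=s['tool_pos'];a=np.radians(s['tcp_rot'][2]);x=np.array([-np.sin(a),np.cos(a),0]);yl=np.array([-np.cos(a),-np.sin(a),0])
for n,d,lat,dz in [('tip',114,0,0),('cone+',104,8,0),('cone-',104,-8,0),('shA',46,15,12),('shB',46,-15,12),('shC',46,-15,-22)]:
    u,v=proj(cw,T+x*d+yl*lat+np.array([0,0,dz-29.]));print(n,round((u-110)/.65),round((v-150)/.65+300))
E
```

```text
(array([527.7,  23.2, 102.4]), np.float64(2.9906677774409003)) (array([530.2,  20.1, 105.1]), np.float64(1.8971814222253822)) (array([527.7,  23.4, 106.2]), np.float64(3.1874695626158056))
tip 51 439
cone+ 75 458
cone- 67 422
shA 201 496
shB 192 420
shC 214 389
```

Call:
{"op": "step_arm", "data": {"rows": [[[5, -5, -20], 0], [[31, -30, -20], -0.2], [[62, -60, -20], -0.2], [[92, -90, -20], -0.2], [[122, -119, -20], -0.2], [[145, -140, -20], -0.2], [[154, -149.4, -20], -0.2], [[154, -149.4, -5], -0.2], [[154, -149.4, 10], -0.2], [[154, -149.4, 20], -0.2], [[154, -149.4, 25], -0.2], [[154, -149.4, 25], -0.2]]}}

```text
time: 16.45
tool_pos: [671.8, 85.3, 102.5]
tcp_rot: [-180.0, 0.2, 11.2]
ft_force: [0.2, -0.7, -2.5]
finger_gap: 14.3
grip_force: 78.5
```

Call:
{"op": "step_arm", "data": {"rows": [[[0, 0, 0], 0], [[0, 0, 0], 0], [[0, 0, 0], 0]]}}

```text
time: 16.75
tool_pos: [673.8, 86.3, 105.4]
tcp_rot: [180.0, -0.1, 11.2]
ft_force: [-0.5, 0.2, -4.0]
finger_gap: 14.2
grip_force: 78.5
```

```bash
python3 - <<'E'
from h import *
import pickle
s=r.sense();go(673.2,86.1,104.3,11.2);print(s['ft_force'],s['finger_gap'])
cw,iw=wpic('w5');pickle.dump((cw,s),open('w5.pkl','wb'));
cv2.imwrite('pics/w5c.png',cv2.resize(iw[120:300,0:330],(792,432),interpolation=cv2.INTER_CUBIC))
E
```

```text
now [673.8  86.3 105.4] 11.22 shift [-0.6  0.1  1.1] turn 0.0
[-0.52620476  0.22720806 -3.96061712] 14.249315240491873
```

View pics/w5c.png

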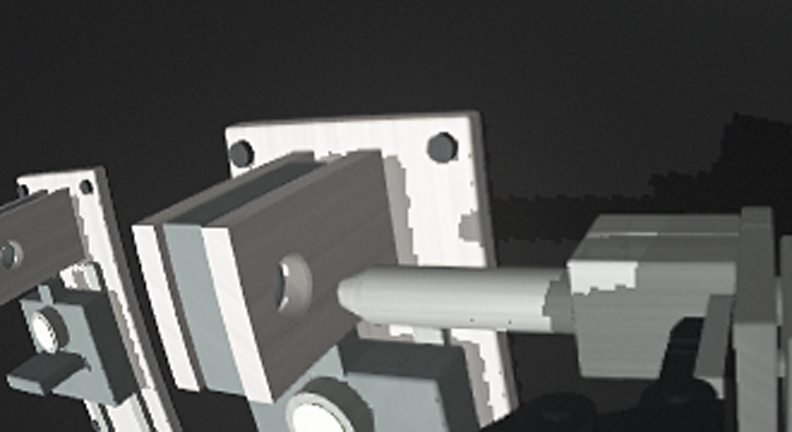

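```bash
python3 - <<'E'
from h import *
import pickle
np.set_printoptions(precision=1,suppress=True)
cw,s=pickle.load(open('w5.pkl','rb'))
a=np.radians(11.2);ex=np.array([np.cos(a),np.sin(a),0]);ey=np.array([-np.sin(a),np.cos(a),0]);O=np.array([599.1,228.5,0])
px=lambda x,y:(x/2.4,120+y/2.4)
def plane(x,y,Y):
    d=ray(cw,*px(x,y));e=cw['eye']-O;t=(Y-e@ey)/(d@ey);p=e+d*t;return np.array([p@ex,p[2]])
for n,p in dict(c20=(232,228),c70=(383,150),boreL=(275,285),boreR=(311,281),boreT=(296,255),boreB=(288,312)).items():print(n,plane(*p,-20))
T=s['tool_pos'];b=np.radians(s['tcp_rot'][2]);x=np.array([-np.sin(b),np.cos(b),0]);yl=np.array([-np.cos(b),-np.sin(b),0])
q=lambda d,l,z:np.round((lambda u,v:(u*2.4,(v-120)*2.4))(*proj(cw,T+x*d+yl*l+np.array([0,0,z-29.5]))))
print('bore',np.round((lambda u,v:(u*2.4,(v-120)*2.4))(*proj(cw,O+45*ex-20*ey+[0,0,75]))))
for n,v in dict(tip=(114,0,0),tipT=(114,0,4),tipB=(114,0,-4),tipl=(114,4,0),tipr=(114,-4,0),sht=(46,-15,12),shl=(46,15,12),shb=(46,15,-22)).items():print(n,q(*v))
# image of the same-depth: tip in stage frame by ray at plane y of the tip
Yt=(T+x*114-O)@ey;print('tip seen',plane(344,297,Yt),'expected',(T+x*114-O)@ex,T[2]-29.5,'Y',Yt)
# shaft silhouette mask rows
im=cv2.cvtColor(cv2.imread('pics/w5c.png'),cv2.COLOR_BGR2GRAY)
for u in(345,355,400,500):print(u,im[245:345:6,u].tolist())
E
```

```text
c20 [69.4 94.9]
c70 [69.  10.9]
boreL [49.  82.5]
boreR [43.1 65.6]
boreT [52.9 70.1]
boreB [39.6 79.6]
bore [293. 288.]
tip [347. 290.]
tipT [339. 296.]
tipB [354. 285.]
tipl [349. 304.]
tipr [344. 277.]
sht [564. 260.]
shl [578. 378.]
shb [607. 316.]
tip seen [44.5 77.8] expected 45.59611724991024 75.88501932093435 Y -39.95602086655392
345 [96, 95, 94, 95, 94, 93, 154, 178, 200, 206, 199, 84, 95, 92, 94, 74, 65]
355 [94, 94, 93, 96, 91, 113, 161, 182, 196, 202, 208, 207, 88, 94, 67, 54, 64]
400 [160, 166, 170, 149, 101, 138, 165, 184, 200, 205, 212, 207, 202, 181, 247, 170, 113]
500 [46, 47, 48, 34, 89, 126, 152, 177, 191, 209, 216, 215, 209, 196, 212, 89, 90]
```

The view shows the tip at crop (345,294), square in front of the bore mouth at (292,284). I'll correct about 1 mm sideways and 1.5 mm down, then enter slowly.

Call:
{"op": "step_arm", "data": {"rows": [[[1.2, 0, 1.5], 0], [[1.2, -6, 1.5], 0], [[1.2, -12, 1.5], 0], [[1.2, -16, 1.5], 0], [[1.2, -20, 1.5], 0], [[1.2, -23, 1.5], 0], [[1.2, -25, 1.5], 0], [[1.2, -27, 1.5], 0]]}}

```text
time: 17.6
tool_pos: [669.1, 113.2, 102.8]
tcp_rot: [180.0, 0.0, 11.2]
ft_force: [-0.7, -0.4, -2.7]
finger_gap: 14.4
grip_force: 78.6
```

Call:
{"op": "step_arm", "data": {"rows": [[[0, -1, 0], 0], [[0, -2, 0], 0], [[0, -3, 0], 0], [[0, -4, 0], 0]]}}

```text
time: 18.0
tool_pos: [668.2, 116.8, 102.8]
tcp_rot: [180.0, 0.0, 11.2]
ft_force: [0.3, -0.4, -3.0]
finger_gap: 14.3
grip_force: 78.6
```

Call:
{"op": "step_arm", "data": {"rows": [[[0, -2, 0], 0], [[0, -4, 0], 0], [[0, -6, 0], 0], [[0, -8, 0], 0]]}}

```text
time: 18.4
tool_pos: [666.6, 125.0, 102.7]
tcp_rot: [180.0, 0.0, 11.2]
ft_force: [-1.1, -1.6, -3.9]
finger_gap: 14.2
grip_force: 78.6
```

Call:
{"op": "step_arm", "data": {"rows": [[[0, -2, 0], 0], [[0, -4, 0], 0], [[0, -6, 0], 0], [[0, -8, 0], 0]]}}

```text
time: 18.8
tool_pos: [665.1, 132.8, 102.8]
tcp_rot: [180.0, 0.0, 11.2]
ft_force: [-2.0, -2.4, -3.0]
finger_gap: 14.6
grip_force: 78.6
```

Call:
{"op": "step_arm", "data": {"rows": [[[0, -2, 0], 0], [[0, -4, 0], 0], [[0, -6, 0], 0], [[0, -8, 0], 0]]}}

```text
time: 19.2
tool_pos: [663.5, 140.7, 102.8]
tcp_rot: [180.0, 0.0, 11.2]
ft_force: [-2.3, -2.2, -2.5]
finger_gap: 14.2
grip_force: 78.5
```

Call:
{"op": "step_arm", "data": {"rows": [[[-0.3, -2, 0], 0], [[-0.5, -4, 0], 0], [[-0.5, -6, 0], 0], [[-0.5, -8, 0], 0], [[-0.5, -10, 0], 0], [[-0.5, -12, 0], 0]]}}

```text
time: 19.8
tool_pos: [660.8, 152.5, 102.9]
tcp_rot: [-180.0, -0.0, 11.2]
ft_force: [-1.5, -0.2, -3.1]
finger_gap: 14.2
grip_force: 78.5
```

Call:
{"op": "step_arm", "data": {"rows": [[[0, -2, 0], 0], [[0, -4, 0], 0], [[0, -6, 0], 0], [[0, -8, 0], 0], [[0, -10, 0], 0]]}}

```text
time: 20.3
tool_pos: [658.9, 162.1, 102.9]
tcp_rot: [180.0, -0.0, 11.2]
ft_force: [-0.8, -1.3, -1.7]
finger_gap: 14.6
grip_force: 78.5
```

Expected end is y ≈ 172.5, so I'll continue with small steps.

Call:
{"op": "step_arm", "data": {"rows": [[[0, -2, 0], 0], [[0, -4, 0], 0], [[0, -6, 0], 0], [[0, -7, 0], 0], [[0, -8, 0], 0]]}}

```text
time: 20.8
tool_pos: [657.3, 169.8, 103.0]
tcp_rot: [180.0, -0.0, 11.2]
ft_force: [-1.8, -3.6, 1.0]
finger_gap: 14.5
grip_force: 78.6
```

Call:
{"op": "step_arm", "data": {"rows": [[[0, -0.7, 0], 0], [[0, -1.4, 0], 0], [[0, -2, 0], 0]]}}

```text
time: 21.1
tool_pos: [656.9, 171.8, 102.9]
tcp_rot: [180.0, -0.0, 11.2]
ft_force: [-1.9, -4.2, 1.3]
finger_gap: 14.4
grip_force: 78.7
```

Call:
{"op": "step_arm", "data": {"rows": [[[0, -0.7, 0], 0], [[0, -1.4, 0], 0], [[0, -2, 0], 0]]}}

```text
time: 21.4
tool_pos: [656.7, 173.1, 103.1]
tcp_rot: [179.9, -0.0, 11.2]
ft_force: [-3.6, -7.9, 2.6]
finger_gap: 14.3
grip_force: 79.4
```

Call:
{"op": "step_arm", "data": {"rows": [[[0, -0.5, 0], 0], [[0, -1, 0], 0], [[0, -1, 0], 0]]}}

```text
time: 21.7
tool_pos: [656.7, 173.3, 103.2]
tcp_rot: [179.9, 0.0, 11.2]
ft_force: [-2.2, -9.2, 2.6]
finger_gap: 14.2
grip_force: 79.8
```

Call:
{"op": "step_arm", "data": {"rows": [[[0, 0, 0], 0], [[0, 0, 0], 0], [[0, 0, 0], 0], [[0, 0, 0], 0]], "fingers": 0.52}}

```text
time: 22.1
tool_pos: [656.5, 175.5, 103.0]
tcp_rot: [-180.0, -0.0, 11.2]
ft_force: [0.1, 0.2, 0.5]
finger_gap: 44.8
grip_force: 0.0
```

```bash
python3 - <<'E'
from h import *
s=r.sense();print(s['tool_pos'],s['finger_gap'],s['ft_force'])
E
```

```text
[656.54487457 175.45054912 102.98212072] 44.756117694631435 [0.05384867 0.15315475 0.47105188]
```

Call:
{"op": "step_arm", "data": {"rows": [[[0, 0, -10], 0], [[0, 0, -30], 0], [[0, 0, -70], 0], [[0, 0, -110], 0], [[0, 0, -130], 0], [[-40, 45, -130], 0], [[-70, 90, -130], 0], [[-70, 110, -130], 0], [[-70, 110, -130], 0], [[-70, 110, -130], 0]]}}

```text
time: 23.1
tool_pos: [609.4, 53.0, 233.9]
tcp_rot: [-180.0, -0.1, 11.1]
ft_force: [0.7, 0.8, -0.4]
finger_gap: 44.3
grip_force: 0.0
```

```bash
python3 - <<'E'
from h import *
import pickle
s=r.sense();print(s['tool_pos'],s['tcp_rot'],s['ft_force'])
cw,iw=wpic('w6');pickle.dump((cw,s),open('w6.pkl','wb'))
a=np.radians(11.2);ex=np.array([np.cos(a),np.sin(a),0]);ey=np.array([-np.sin(a),np.cos(a),0]);O=np.array([599.1,228.5,0])
g=cv2.cvtColor(iw,cv2.COLOR_BGR2GRAY)
# profile of brightness along pin axis line at plate-top height (z=75+46), x=45: points y from -100 to 25 (stage)
for x,z,ys in((46,121,range(-100,-45,2)),(46,87,range(-62,-8,2))):
    print(x,z,[(y,int(g[int(round(v)),int(round(u))])) for y in ys for u,v in [proj(cw,O+x*ex+y*ey+np.array([0,0,z]))]])
for x,y,z in((45,-20,75),(45,-70,121),(45,41,75),(70,-20,97),(20,-20,97)):print((x,y,z),np.round(proj(cw,O+x*ex+y*ey+np.array([0,0,z])),1))
E
```

```text
[609.41221019  52.96888569 233.87891745] [-1.79982149e+02 -9.22284132e-02  1.11359911e+01] [ 0.69954372  0.76914159 -0.42858984]
46 121 [(-100, 63), (-98, 124), (-96, 121), (-94, 123), (-92, 124), (-90, 125), (-88, 123), (-86, 255), (-84, 255), (-82, 254), (-80, 253), (-78, 255), (-76, 185), (-74, 129), (-72, 127), (-70, 205), (-68, 255), (-66, 254), (-64, 254), (-62, 254), (-60, 254), (-58, 254), (-56, 254), (-54, 254), (-52, 254), (-50, 254), (-48, 254), (-46, 254)]
46 87 [(-62, 185), (-60, 124), (-58, 125), (-56, 154), (-54, 255), (-52, 254), (-50, 254), (-48, 254), (-46, 254), (-44, 254), (-42, 254), (-40, 254), (-38, 254), (-36, 254), (-34, 254), (-32, 254), (-30, 253), (-28, 254), (-26, 254), (-24, 255), (-22, 184), (-20, 155), (-18, 157), (-16, 153), (-14, 214), (-12, 255), (-10, 255)]
(45, -20, 75) [169.3 124.4]
(45, -70, 121) [195.7 123.2]
(45, 41, 75) [122.7 129.6]
(70, -20, 97) [157.6  99.8]
(20, -20, 97) [160.8 151.8]
```

```bash
python3 - <<'E'
from h import *
import pickle
cw,s=pickle.load(open('w6.pkl','rb'))
g=cv2.cvtColor(cv2.imread('pics/w6.png'),cv2.COLOR_BGR2GRAY).astype(np.float32)
a=np.radians(11.2);ex=np.array([np.cos(a),np.sin(a),0]);ey=np.array([-np.sin(a),np.cos(a),0]);O=np.array([599.1,228.5,0])
def prof(x,z,ys):
    P=np.array([proj(cw,O+x*ex+y*ey+np.array([0,0,z])) for y in ys],np.float32);return cv2.remap(g,P[:,:1],P[:,1:],cv2.INTER_LINEAR).ravel().astype(int).tolist()
def pr(n,x,z,a,b,st=.5):
    ys=np.arange(a,b,st);print(n,a,st,prof(x,z,ys))
for x in(35,45,55):
    pr(f'neck87 x{x}',x,87,-27,-14)
    pr(f'cheektop97 x{x}',x,97,-24,-14)
for x in (40,50):pr(f'plates121 x{x}',x,121,-90,-56,1)
pr('shaft beyond far cheek z83',45,83,8,55,2)
pr('carriage tab top',-40,90,-30,30,4)
E
```

```text
neck87 x35 -27 0.5 [253, 253, 253, 253, 254, 254, 255, 255, 255, 208, 161, 148, 149, 149, 149, 150, 150, 150, 150, 150, 150, 149, 149, 152, 156, 182]
cheektop97 x35 -24 0.5 [151, 152, 151, 151, 149, 151, 160, 170, 208, 244, 255, 255, 255, 255, 255, 255, 255, 255, 255, 255]
neck87 x45 -27 0.5 [254, 254, 254, 254, 254, 254, 254, 253, 250, 241, 214, 190, 174, 160, 153, 154, 154, 154, 154, 154, 155, 154, 152, 155, 185, 214]
cheektop97 x45 -24 0.5 [154, 154, 155, 155, 153, 151, 170, 202, 227, 242, 255, 255, 255, 255, 255, 255, 255, 255, 255, 255]
neck87 x55 -27 0.5 [253, 253, 253, 253, 254, 254, 255, 255, 237, 195, 159, 153, 147, 148, 150, 151, 151, 151, 151, 151, 150, 149, 148, 145, 149, 194]
cheektop97 x55 -24 0.5 [151, 151, 150, 150, 149, 146, 143, 177, 225, 253, 254, 255, 255, 255, 255, 255, 255, 255, 255, 255]
plates121 x40 -90 1 [124, 123, 124, 136, 208, 255, 254, 254, 255, 247, 161, 122, 125, 125, 126, 126, 126, 127, 126, 143, 238, 255, 254, 254, 254, 254, 253, 253, 253, 254, 254, 254, 254, 254]
plates121 x50 -90 1 [122, 121, 119, 122, 230, 254, 254, 254, 254, 244, 165, 119, 123, 123, 124, 124, 124, 124, 123, 145, 216, 255, 254, 254, 254, 254, 253, 253, 253, 254, 254, 254, 254, 254]
shaft beyond far cheek z83 8 2 [237, 237, 237, 238, 219, 150, 230, 255, 255, 255, 255, 254, 251, 251, 251, 251, 250, 252, 254, 128, 71, 74, 74, 73]
carriage tab top -30 4 [162, 109, 238, 236, 236, 236, 236, 236, 234, 234, 236, 236, 234, 239, 75]
```

The measurements show the thumb plate fully out (10 mm gap) and the carriage home. The shoulder looks 1–2 mm open at its top, as if the pin droops in its clearance. A light push on the back with shut fingers should seat it.

```bash
python3 - <<'E'
from h import *
go(667.5,114.6,91,11.2)
E
```

```text
now [609.5  53.8 233.6] 11.21 shift [ 68.8 -48.4 142.6] turn 0.0
```

Call:
{"op": "step_arm", "data": {"rows": [[[35, -10, 0], 0], [[69, -30, 0], 0], [[69, -48, 0], 0], [[69, -48, 40], 0], [[69, -48, 80], 0], [[69, -48, 120], 0], [[69, -48, 138], 0], [[69, -48, 142], 0], [[69, -48, 142], 0], [[69, -48, 142], 0]], "fingers": 0, "squeeze": 40}}

```text
time: 24.15
tool_pos: [669.2, 114.2, 93.9]
tcp_rot: [180.0, -0.2, 11.2]
ft_force: [0.7, -0.1, -0.1]
finger_gap: 0.3
grip_force: 0.0
```

Call:
{"op": "step_arm", "data": {"rows": [[[0, -5, 0], 0], [[0, -10, 0], 0], [[0, -14, 0], 0], [[0, -18, 0], 0], [[0, -20, 0], 0], [[0, -22, 0], 0], [[0, -23, 0], 0], [[0, -24, 0], 0]]}}

```text
time: 24.95
tool_pos: [662.7, 137.3, 90.7]
tcp_rot: [180.0, 0.0, 11.2]
ft_force: [-0.4, -0.2, 0.4]
finger_gap: -0.2
grip_force: 0.0
```

Call:
{"op": "step_arm", "data": {"rows": [[[0, -1, 0], 0], [[0, -2, 0], 0], [[0, -3, 0], 0], [[0, -4, 0], 0]]}}

```text
time: 25.35
tool_pos: [661.9, 141.3, 90.8]
tcp_rot: [180.0, 0.0, 11.2]
ft_force: [0.4, -0.9, -0.8]
finger_gap: 0.2
grip_force: 0.4
```

Call:
{"op": "step_arm", "data": {"rows": [[[0, -0.5, 0], 0], [[0, -1, 0], 0], [[0, -1, 0], 0]]}}

```text
time: 25.65
tool_pos: [662.1, 141.8, 91.2]
tcp_rot: [180.0, -0.0, 11.2]
ft_force: [1.2, -3.1, 2.6]
finger_gap: 0.2
grip_force: 1.8
```

Call:
{"op": "step_arm", "data": {"rows": [[[0, -0.4, 0], 0], [[0, -0.7, 0], 0], [[0, -0.7, 0], 0]]}}

```text
time: 25.95
tool_pos: [662.2, 142.2, 91.4]
tcp_rot: [179.9, -0.1, 11.2]
ft_force: [0.7, -5.2, 3.0]
finger_gap: 0.0
grip_force: 2.8
```

Call:
{"op": "step_arm", "data": {"rows": [[[0, -0.4, 0], 0], [[0, -0.7, 0], 0], [[0, -0.7, 0], 0]]}}

```text
time: 26.25
tool_pos: [662.2, 142.8, 91.6]
tcp_rot: [179.9, -0.1, 11.2]
ft_force: [0.6, -6.6, 4.9]
finger_gap: -0.0
grip_force: 3.2
```

The pin holds against more than 6 N, so the shoulder is seated. I'll back off, rise and recheck.

Call:
{"op": "step_arm", "data": {"rows": [[[0, 3, 0], 0], [[0, 10, 0], 0], [[0, 25, 0], 0], [[0, 30, -40], 0], [[0, 30, -90], 0], [[0, 30, -140], 0], [[-40, 50, -142], 0], [[-69, 78, -142], 0], [[-69, 78, -142], 0], [[-69, 78, -142], 0], [[-69, 78, -142], 0]]}}

```text
time: 27.35
tool_pos: [609.4, 53.6, 232.8]
tcp_rot: [-180.0, -0.0, 11.2]
ft_force: [1.0, 0.8, -0.1]
finger_gap: 0.1
grip_force: 0.0
```

```bash
python3 - <<'E'
from h import *
s=r.sense();print(s['tool_pos'],s['time'])
cw,iw=wpic('w7');g=cv2.cvtColor(iw,cv2.COLOR_BGR2GRAY).astype(np.float32)
a=np.radians(11.2);ex=np.array([np.cos(a),np.sin(a),0]);ey=np.array([-np.sin(a),np.cos(a),0]);O=np.array([599.1,228.5,0])
def pr(n,x,z,a,b,st=.5):
    P=np.array([proj(cw,O+x*ex+y*ey+np.array([0,0,z])) for y in np.arange(a,b,st)],np.float32);print(n,a,st,cv2.remap(g,P[:,:1],P[:,1:],cv2.INTER_LINEAR).ravel().astype(int).tolist())
for x in(35,55):
    pr(f'neck87 x{x}',x,87,-27,-14);pr(f'cheektop97 x{x}',x,97,-24,-14)
for x in (40,50):pr(f'plates121 x{x}',x,121,-90,-56,1)
E
```

```text
[609.38509481  53.64413773 232.75338227] 27.35
neck87 x35 -27 0.5 [253, 253, 253, 253, 254, 254, 255, 255, 255, 213, 159, 136, 144, 151, 151, 151, 151, 151, 151, 151, 151, 150, 148, 160, 177, 199]
cheektop97 x35 -24 0.5 [151, 152, 153, 152, 150, 154, 180, 207, 228, 248, 255, 255, 255, 255, 255, 255, 255, 255, 255, 255]
neck87 x55 -27 0.5 [253, 254, 254, 254, 254, 254, 255, 255, 245, 199, 155, 151, 151, 152, 153, 154, 154, 154, 153, 152, 151, 150, 148, 145, 142, 191]
cheektop97 x55 -24 0.5 [154, 153, 152, 151, 150, 147, 143, 170, 219, 255, 255, 255, 255, 255, 255, 255, 255, 255, 255, 255]
plates121 x40 -90 1 [125, 125, 121, 140, 243, 255, 254, 254, 255, 220, 140, 122, 125, 126, 128, 127, 127, 127, 123, 164, 235, 255, 254, 254, 254, 254, 254, 253, 253, 254, 254, 254, 254, 254]
plates121 x50 -90 1 [122, 122, 120, 144, 235, 255, 254, 254, 254, 240, 144, 121, 123, 124, 124, 124, 126, 125, 123, 151, 234, 255, 254, 254, 254, 254, 253, 253, 253, 254, 254, 254, 254, 254]
```

```bash
python3 -c "
from bench import r
print(r.hand_in())"
```

```text
the job is handed in; nothing more can be done
None
```

I handed the job in at about 27 s of the 61 s allowed: carriage home, pin in to its shoulder (it held against a push of over 6 N, though its top edge read 1–2 mm off the cheek), thumb plate measured fully out, other bench items not touched, and no verdict returned.

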